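# Put the pocket books on their colour's pile

## Task

Put away the red and blue pocket books: on the pile topped by the big red book lay the larger red pocket book and then the smaller red one on top of it, and likewise the two blue ones on the blue-topped pile. Lay each flat, in the middle of what it lies on and squared up with it (either way round), and set it down without dropping it; the piles differ in height, so feel for the top. Leave the green pocket book, the dish of medals, the magnifying glass and the carved figure where they are.

Things in the scene. Friction and masses are not known exactly. Their poses are not given: they have to be found in the camera images.
- red_large: larger red cloth-bound pocket book, closed and rigid, lying flat, 92 long x 58 wide x 24 mm thick; origin at the centre of its underside, x along its 92 mm edge, y across its 58 mm width, z up (upright at start); either side or end counts the same; two thin gold lines on the cover; about 110 g
- red_small: smaller red cloth-bound pocket book, closed and rigid, lying flat, 70 long x 44 wide x 18 mm thick; origin at the centre of its underside, x along its 70 mm edge, y across its 44 mm width, z up (upright at start); either side or end counts the same; two thin gold lines on the cover; about 50 g
- blue_large: larger blue cloth-bound pocket book, closed and rigid, lying flat, 92 long x 58 wide x 24 mm thick; origin at the centre of its underside, x along its 92 mm edge, y across its 58 mm width, z up (upright at start); either side or end counts the same; two thin gold lines on the cover; about 110 g
- blue_small: smaller blue cloth-bound pocket book, closed and rigid, lying flat, 70 long x 44 wide x 18 mm thick; origin at the centre of its underside, x along its 70 mm edge, y across its 44 mm width, z up (upright at start); either side or end counts the same; two thin gold lines on the cover; about 50 g
- red_pile: fixed pile of larger old books topped by a red one (level, firm 165 x 115 mm cover, two thin gold lines; the biggest red thing). Origin on the table under the pile's centre, x along the 165 mm edge, z up. The height of its top is not given by this pose: 62 to 92 mm above the table, different each time and for each pile, so feel for it or look
- blue_pile: fixed pile of larger old books topped by a blue one (level, firm 165 x 115 mm cover, two thin gold lines; the biggest blue thing). Origin on the table under the pile's centre, x along the 165 mm edge, z up. The height of its top is not given by this pose: 62 to 92 mm above the table, different each time and for each pile, so feel for it or look
- green_book: green cloth-bound pocket book, closed and rigid, lying flat, 92 long x 58 wide x 24 mm thick; origin at the centre of its underside, x along its 92 mm edge, y across its 58 mm width, z up (upright at start); either side or end counts the same; two thin gold lines on the cover; not part of the job, leave it where it lies
- medal_dish: round pink enamel dish of medals, 150 mm across, 19 mm high, origin at the centre of its underside; leave alone
- magnifier: brass-rimmed magnifying glass lying flat, lens 80 mm across, 10 mm high, black handle reaching 136 mm from the lens centre along its -x; origin under the lens centre; leave alone
- figure: small black carved animal on a wooden foot, 60 x 40 mm, 67 mm high, origin at the centre of its underside; leave alone
There are look-alikes about, which are no part of the job. Leave any black look-alike of the red_large alone.

How it is judged:
By the outcome, as a careful person would: the job done as asked, in the order asked, and still so for the second after the job is handed in, with the robot touching nothing.
It also fails if it takes over 136 s, if anything falls off the work surface, if the arm or the gripper's body presses on something with over 40 N, if the wrist force passes 120 N, or if a joint passes its speed limit or range.

## Robot

A 6-joint arm with a two-finger parallel gripper is mounted at the origin on the work surface. World frame = base frame: x ahead of the robot, y to its left, z up, the work surface at z = 0. Lengths are in m, angles in rad, forces in N, time in s.
With the tool pointing down it reaches from about 0.4 to 0.925 m from the base axis. Payload 3.4 kg.
Tool frame: the origin (TCP) lies midway between the tips of the shut fingers; the grasp point (between the pads) lies 19 mm behind it; z points along the fingers, y is the line along which they close (so a half turn about z gives the same grasp; the last joint's range is limited). The gripper opens to 85 mm and grips with 20 to 120 N. Pads are 22 mm wide; open, the fingers measure 114 mm over their backs; the gripper's body (76 mm by 85 mm) begins 54 mm behind the grasp point. The pads swing forward as they close: fully open they stand 13 mm farther back than shut.
Start: joints at [-1.365, 0.307, 1.506, -0, 1.328, -0.073], TCP at [0.158, -0.553, 0.231] pointing down, gripper open.
Joint ranges: [-3.12, 3.12], [-1.05, 2.28], [0.14, 2.33], [-1.42, 4.57], [0.1, 2.73], [-2.68, 2.68]. Speed limits (rad/s): [2.57, 2.57, 3.14, 3.14, 3.14, 3.14].

## Interface

Orientations are given as a rotation vector (axis times angle).
In Python, from rig import * gives the robot as it stands.
- The arm moves only by the tool step_arm, never from a script. Its argument "series" is a list of rows, each a list of 6 numbers: the shift along the tool's x, y, z in units of 0.5 m (1.0 is 0.5 m), then the turn, a rotation vector about the tool's x, y, z in units of pi rad (1.0 is pi rad). A call has 1 to 10 rows; each row is the pose to reach, as a shift and turn from the pose commanded when the call began, along the tool's axes at that moment, turning the shorter way round; what a row does not reach only later rows make up. A row lasts 1/10 s, in which the tool goes at most 50 mm and 8.59 degrees, less where a joint would pass 70% of its speed; a pose out of reach is approached as far as the arm can. A call with a number of a shift or a turn outside -1 to 1 is refused whole. A call with a gripper value outside its range is refused whole. "grip" is the opening, from -1 (shut) to 1 (fully open), set as the call begins (left out, the last holds). The fingers move at their own pace and stop on an object; "newtons" is the grip in N (left out, the last holds). Time passes only in rows, so rows that repeat a pose let the fingers close. It gives the time, the measured TCP pose, the force, the opening and the grip force at its end, in the units of the state.
- state(): the state, without advancing time (a new reading comes with each control period).
- snapshot(name): name is "side" or "top"; returns (picture, depth): 384x512x3 uint8, blue, green, red; 384x512 float32, m along the optical axis (not along the pixel's ray), 0 where there is no reading.
- get_calibration(name): a dict with "fov_y" (degrees; the focal length in pixels is half the picture's height over the tangent of half this angle, whatever the lens; pixels are square), "cx", "cy" (the principal point, pixels), "world_from_camera" (4x4, takes a point from camera to world coordinates). Camera axes: x right, y down, z forward; pixel columns grow to the right and rows downward; lengths in m; the calibration is good to about 2 mm. A picture is of the moment at which its call begins. get_calibration takes no time and is no camera call.
- job_done(): hands the job in; it is judged then, once.
The state is a dict: "t": time; "qpos": joint angles; "qd": joint speeds; "effort": joint torques, N m; "tcp_pos": TCP position; "tool_rot": TCP orientation; "ft_force": force on the tool from outside, world axes, zero at the start; "ft_torque": the same for the moment, N m; "finger_gap": finger opening in m; "gripper_force": force on a finger pad.
Only numpy, scipy, OpenCV 4.12 (cv2) and the standard library are available. Lean on these libraries where they do the work, as an engineer would, in place of code of your own. Each camera call takes 0.05 s, during which the arm holds its last target. There are 200 camera calls.

## Working session

There is one attempt and no reset: what is moved stays moved. The work goes in short steps, Python scripts to look and compute and a tool call to move; the robot and the scene stay as the last step left them, time stands still between calls to the robot, and variables do not carry over. Pictures are saved under pics/ and viewed, at most 14 in all, crops included, and the job is handed in when it is done.

Besides the shell and the picture viewer there is one more tool, called after "Request:" by a JSON object that holds its "method" and its "body", one argument or row to a line. step_arm: Moves the arm, as the interface text tells. Shifts and turns lie within -1 to 1; 1 stands for 0.5 m of shift or pi rad of turn. Its arguments: {"type":"object","properties":{"series":{"type":"array","items":{"type":"array","items":{"type":"number","minimum":-1,"maximum":1}}},"grip":{"type":"number"},"newtons":{"type":"number"}},"required":["series"]}

```bash
ls; mkdir -p pics; python3 - <<'E'
from rig import *
import cv2,numpy as np
for n in("top","side"):
    p,d=snapshot(n); cv2.imwrite(f"pics/{n}0.png",p); np.save(f"pics/{n}0.npy",d)
    c=get_calibration(n); print(n,c)
s=state();print(s)
E
```

```text
pics
top {'fov_y': 54.400056787413206, 'cx': 251.5176414899102, 'cy': 192.01394773059653, 'world_from_camera': array([[ 7.14638839e-04, -9.94620785e-01,  1.03580807e-01,
         4.88040042e-01],
       [-9.99999740e-01, -7.20317739e-04, -1.74196517e-05,
        -2.60374304e-03],
       [ 9.19370404e-05, -1.03580768e-01, -9.94621041e-01,
         9.66562552e-01],
       [ 0.00000000e+00,  0.00000000e+00,  0.00000000e+00,
         1.00000000e+00]])}
side {'fov_y': 57.882380702425564, 'cx': 253.52347469499236, 'cy': 192.06130549932936, 'world_from_camera': array([[ 0.81042864, -0.44955865,  0.37563605,  0.27401131],
       [-0.58580274, -0.61489718,  0.52795512, -0.44429504],
       [-0.00636925, -0.64791858, -0.76168297,  0.69885777],
       [ 0.        ,  0.        ,  0.        ,  1.        ]])}
{'t': 0.1, 'qpos': array([-1.36547270e+00,  3.07487668e-01,  1.50757291e+00, -2.51766246e-05,
        1.32844346e+00, -7.35304438e-02]), 'qd': array([ 0.00130144, -0.00368577, -0.00322025, -0.00062719,  0.00025262,
       -0.00086381]), 'effort': array([-8.25318803e-04, -4.58530748e+01, -2.52609104e+01, -2.43881896e-04,
        5.56104264e-03,  6.63246226e-06]), 'tcp_pos': array([ 0.15808696, -0.5521543 ,  0.23046784]), 'tool_rot': array([-3.10921751e+00, -4.36349729e-01,  2.35859768e-04]), 'ft_force': array([ 0.35848104,  0.24680356, -0.42751794]), 'ft_torque': array([-0.0454883 , -0.00651102,  0.01297007]), 'gripper_force': 0.0, 'finger_gap': 0.08531535151749864}
```

View pics/top0.png

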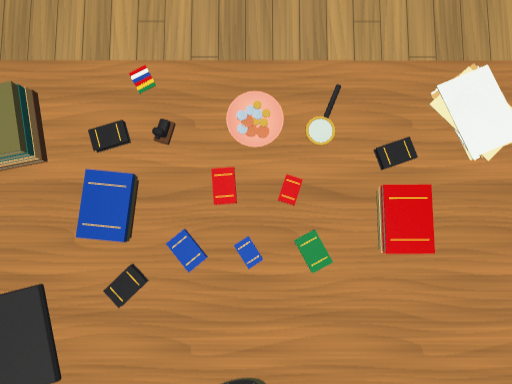

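View pics/side0.png

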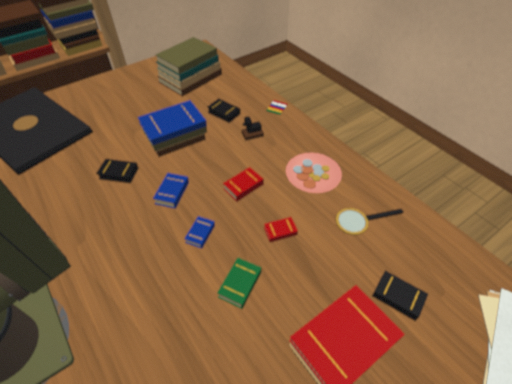

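The top view shows the red pile at (407,219), the blue pile at (106,205), red_large at (224,186), red_small at (290,190), blue_large at (187,250), blue_small at (249,252) and green at (313,251). The side view agrees.

```bash
cat > h.py <<'E'
from rig import *
import cv2,numpy as np
from scipy.spatial.transform import Rotation as R
def cloud(n,d):
    c=get_calibration(n);f=192/np.tan(np.radians(c["fov_y"]/2))
    v,u=np.mgrid[:384,:512]
    P=np.stack([(u-c["cx"])/f*d,(v-c["cy"])/f*d,d],-1)
    T=c["world_from_camera"];return P@T[:3,:3].T+T[:3,3]
def blobs(n,p,d,zmin=.008):
    W=cloud(n,d);H=cv2.cvtColor(p,cv2.COLOR_BGR2HSV);out=[]
    h,s,v=[H[...,i].astype(int) for i in range(3)]
    for col,m in(("red",((h<6)|(h>174))),("blue",(h>105)&(h<130)),("green",(h>50)&(h<85))):
        m=(m&(s>150)&(v>60)&(d>0)).astype(np.uint8)
        m=cv2.morphologyEx(m,cv2.MORPH_CLOSE,np.ones((5,5)))
        k,L,st,ce=cv2.connectedComponentsWithStats(m)
        for i in range(1,k):
            if st[i,4]<120:continue
            q=W[L==i]; z=np.median(q[:,2][q[:,2]>np.percentile(q[:,2],40)])
            t=q[abs(q[:,2]-z)<.006]
            # top-face outline, pixel contour mapped at the face height
            mm=((L==i)&(abs(W[...,2]-z)<.006)).astype(np.uint8)
            r=cv2.minAreaRect((t[:,:2]*1e4).astype(np.float32))
            (x,y),(a,b),an=r
            if a<b:a,b,an=b,a,an+90
            out.append((col,round(x/1e4,4),round(y/1e4,4),round(z,4),round(a/10,1),round(b/10,1),round((an+90)%180-90,1),ce[i].round(),len(t)))
    return out
E
python3 - <<'E'
from h import *
for n in("top","side"):
    p=cv2.imread(f"pics/{n}0.png");d=np.load(f"pics/{n}0.npy");print(n)
    W=cloud(n,d)
    m=(abs(W[...,2])<.03);print("table z",np.median(W[...,2][m]))
    for b in blobs(n,p,d):print(*b)
E
```

```text
top
table z 0.00040608353329874003
red 0.6029 0.0686 0.025 92.3 57.7 4.5 [224. 186.] 810
red 0.5937 -0.1015 0.0189 70.2 43.6 -18.8 [290. 189.] 464
red 0.5174 -0.3761 0.0769 162.1 116.7 -0.0 [407. 219.] 3330
blue 0.5499 0.3495 0.0762 162.4 117.5 -5.8 [105. 205.] 3277
blue 0.4403 0.1611 0.025 89.8 56.3 39.4 [186. 250.] 815
blue 0.4354 0.0061 0.019 66.3 41.7 32.7 [248. 252.] 445
green 0.4383 -0.1562 0.0249 89.2 57.2 28.4 [313. 251.] 825
side
table z 0.0007831335987741883
red 0.3475 1.4019 -0.0931 180.4 59.1 11.7 [33. 53.] 135
red 0.6059 0.0701 0.0251 92.4 60.0 4.9 [244. 183.] 600
red 0.5959 -0.0995 0.0189 69.4 46.3 -17.9 [280. 229.] 483
red 0.5203 -0.3737 0.0769 165.8 114.8 0.3 [346. 338.] 6288
blue 0.5588 1.3977 0.0022 181.9 21.7 -0.5 [71. 19.] 114
blue 0.5508 0.3503 0.0766 162.3 117.2 -5.5 [172. 122.] 1438
blue 0.4435 0.1616 0.0252 88.4 57.6 37.9 [172. 188.] 556
blue 0.4384 0.0068 0.019 66.2 42.4 32.9 [200. 231.] 411
green 0.4414 -0.1565 0.025 86.2 55.9 28.1 [240. 281.] 968
```

```bash
cat >> h.py <<'E'
def refine(n,p,d,seeds,tol=.0035):
    """rectangle of known size fitted by PCA to the top-face points near each seed: name->(x,y,z,yaw)"""
    W=cloud(n,d);H=cv2.cvtColor(p,cv2.COLOR_BGR2HSV);s=H[...,1]>90;out={}
    for k,(x,y,z,r) in seeds.items():
        m=(np.hypot(W[...,0]-x,W[...,1]-y)<r)&(abs(W[...,2]-z)<tol)&(d>0)
        if not m.any(): continue
        q=W[m];c=cv2.minAreaRect((q[:,:2]*1e4).astype(np.float32))
        # equal-area weighting: resample on a 1 mm grid through the hull
        hull=cv2.convexHull((q[:,:2]*1e4).astype(np.int32));M=cv2.moments(hull)
        cx,cy=M["m10"]/M["m00"]/1e4,M["m01"]/M["m00"]/1e4
        an=np.degrees(.5*np.arctan2(2*M["mu11"],M["mu20"]-M["mu02"]))
        out[k]=np.array([cx,cy,np.median(q[:,2]),an,max(c[1])/10,min(c[1])/10])
    return out
def go(x,y,z,yaw,s=None):
    s=s or state();A=R.from_rotvec(s["tool_rot"])
    a=np.radians(yaw)/2;B=R.from_rotvec(np.pi*np.array([np.cos(a),np.sin(a),0]))
    sh=A.inv().apply(np.array([x,y,z])-s["tcp_pos"])/.5; tu=(A.inv()*B).as_rotvec()/np.pi
    print("shift",sh.round(4),"turn",tu.round(4),"rows",int(np.ceil(max(np.linalg.norm(sh)*10,np.degrees(np.linalg.norm(tu)*np.pi)/8.59))))
E
python3 - <<'E'
from h import *
S=dict(rl=(.604,.069,.025,.07),rs=(.595,-.1,.019,.055),rp=(.519,-.375,.077,.13),bp=(.55,.35,.0764,.13),bl=(.442,.161,.025,.07),bs=(.437,.0065,.019,.055),gr=(.44,-.156,.025,.07))
a=[]
for n in("top","side"):
    r=refine(n,cv2.imread(f"pics/{n}0.png"),np.load(f"pics/{n}0.npy"),S);a.append(r)
np.set_printoptions(suppress=True,precision=4)
for k in S:print(k,a[0][k],a[1].get(k))
go(.45,-.2,.2,5);s=state();s["tcp_pos"]=np.array([.45,-.2,.2]);s["tool_rot"]=np.pi*np.array([np.cos(np.radians(2.5)),np.sin(np.radians(2.5)),0]);go(.604,.069,.12,4.7,s)
E
```

```text
rl [ 0.6028  0.0687  0.0242  4.9439 92.3546 57.9781] [ 0.6064  0.0701  0.0246  5.4079 93.8037 59.9989]
rs [  0.5927  -0.101    0.0182 -18.686   70.2223  43.5947] [  0.5962  -0.0994   0.0184 -18.0028  70.3822  46.3527]
rp [  0.5173  -0.3761   0.0762   0.3807 161.8434 116.5971] [  0.522   -0.3726   0.0763  -3.962  165.7906 115.2671]
bp [  0.5488   0.3492   0.0755  -6.1965 165.1764 116.1348] [  0.552    0.3506   0.0761  -5.5597 165.5712 118.7046]
bl [ 0.4387  0.1612  0.0243 39.2129 91.4826 58.2824] [ 0.4425  0.1629  0.0246 41.3263 94.666  59.744 ]
bs [ 0.4338  0.006   0.0181 31.9995 69.7984 43.9771] [ 0.4374  0.0074  0.0184 32.4652 71.516  44.7799]
gr [ 0.4371 -0.157   0.0241 28.0938 92.1967 58.0697] [ 0.4409 -0.1552  0.0245 28.1604 93.0063 59.2344]
shift [ 0.7551 -0.5163  0.062 ] turn [-0.0006  0.      0.061 ] rows 10
shift [ 0.3537 -0.5091  0.16  ] turn [-0.     -0.      0.0017] rows 7
```

Request:
{"method": "step_arm", "body": {
  "series": [
    [0.755, -0.516, 0.062, 0, 0, 0.061],
    [0.755, -0.516, 0.062, 0, 0, 0.061],
    [0.755, -0.516, 0.062, 0, 0, 0.061],
    [0.755, -0.516, 0.062, 0, 0, 0.061],
    [0.755, -0.516, 0.062, 0, 0, 0.061],
    [0.755, -0.516, 0.062, 0, 0, 0.061],
    [0.755, -0.516, 0.062, 0, 0, 0.061],
    [0.755, -0.516, 0.062, 0, 0, 0.061],
    [0.755, -0.516, 0.062, 0, 0, 0.061],
    [0.755, -0.516, 0.062, 0, 0, 0.061]
  ],
  "grip": 1,
  "newtons": 30
}}

```text
t: 1.1
tcp_pos: [0.4525, -0.1967, 0.1997]
tool_rot: [-3.136, -0.145, -0.001]
ft_force: [-0.5, -0.9, -0.3]
finger_gap: 0.0853
gripper_force: 0.0
```

```bash
python3 -c "
from h import *
print(state()['tcp_pos']);go(.6045,.0693,.07,5)"
```

```text
[ 0.45246185 -0.19665794  0.19971437]
shift [ 0.3516 -0.5011  0.2608] turn [-0.0007 -0.0002  0.0016] rows 7
```

Request:
{"method": "step_arm", "body": {
  "series": [
    [0.352, -0.501, 0.261, 0, 0, 0.0016],
    [0.352, -0.501, 0.261, 0, 0, 0.0016],
    [0.352, -0.501, 0.261, 0, 0, 0.0016],
    [0.352, -0.501, 0.261, 0, 0, 0.0016],
    [0.352, -0.501, 0.261, 0, 0, 0.0016],
    [0.352, -0.501, 0.261, 0, 0, 0.0016],
    [0.352, -0.501, 0.261, 0, 0, 0.0016],
    [0.352, -0.501, 0.261, 0, 0, 0.0016],
    [0.352, -0.501, 0.261, 0, 0, 0.0016],
    [0.352, -0.501, 0.261, 0, 0, 0.0016]
  ]
}}

```text
t: 2.1
tcp_pos: [0.603, 0.0627, 0.07]
tool_rot: [3.138, 0.128, -0.001]
ft_force: [0.3, -0.0, -1.0]
finger_gap: 0.0855
gripper_force: 0.0
```

```bash
python3 -c "
from h import *
s=state();print(s['tcp_pos'],s['tool_rot']);go(.6045,.0693,.002,5)
p,d=snapshot('top');cv2.imwrite('pics/a.png',p[100:300,130:330].repeat(3,0).repeat(3,1))"
```

```text
[0.60300604 0.06265023 0.06996609] [ 3.13840618e+00  1.27679160e-01 -1.23039013e-03]
shift [ 0.0042 -0.0131  0.1359] turn [ 0.0002  0.0003 -0.0019] rows 2
```

View pics/a.png

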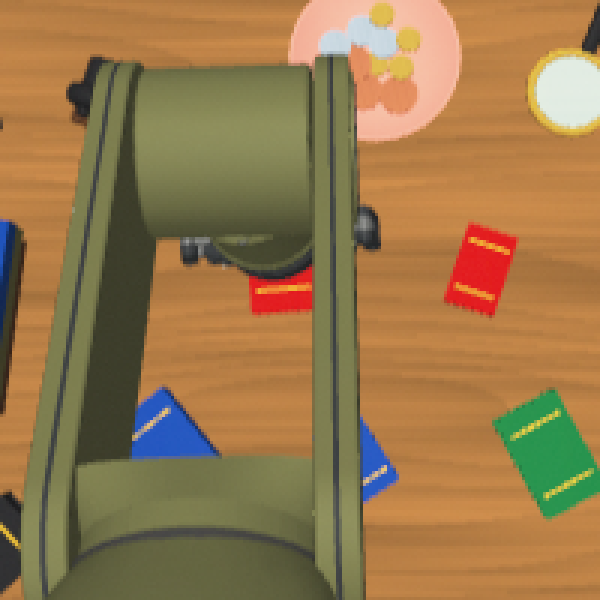

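The arm hides most of red_large, which lies under the gripper. I'll correct the position and watch for tracking error.

Request:
{"method": "step_arm", "body": {
  "series": [
    [0.004, -0.012, 0.05, 0, 0, 0],
    [0.004, -0.012, 0.05, 0, 0, 0],
    [0.004, -0.012, 0.05, 0, 0, 0],
    [0.004, -0.012, 0.05, 0, 0, 0]
  ]
}}

```text
t: 2.55
tcp_pos: [0.6055, 0.0693, 0.0459]
tool_rot: [3.139, 0.128, 0.002]
ft_force: [0.6, 0.4, 0.8]
finger_gap: 0.0855
gripper_force: 0.0
```

```bash
python3 -c "
from h import *
s=state();print(s['tcp_pos'],s['tool_rot']);go(.6045,.0693,.002,5)"
```

```text
[0.60552509 0.06931663 0.04588981] [3.13884136e+00 1.27565582e-01 1.91095202e-03]
shift [-0.0022 -0.0002  0.0878] turn [ 0.0001 -0.0004 -0.0019] rows 1
```

Request:
{"method": "step_arm", "body": {
  "series": [
    [-0.002, 0, 0.03, 0, 0, -0.002],
    [-0.002, 0, 0.06, 0, 0, -0.002],
    [-0.002, 0, 0.087, 0, 0, -0.002],
    [-0.002, 0, 0.087, 0, 0, -0.002]
  ]
}}

```text
t: 2.95
tcp_pos: [0.603, 0.0697, 0.0001]
tool_rot: [3.138, 0.138, -0.004]
ft_force: [0.3, 0.3, 0.5]
finger_gap: 0.0856
gripper_force: 0.0
```

Request:
{"method": "step_arm", "body": {
  "series": [
    [0, 0, 0, 0, 0, 0],
    [0, 0, 0, 0, 0, 0],
    [0, 0, 0, 0, 0, 0],
    [0, 0, 0, 0, 0, 0],
    [0, 0, 0, 0, 0, 0],
    [0, 0, 0, 0, 0, 0]
  ],
  "grip": -1
}}

```text
t: 3.55
tcp_pos: [0.605, 0.0701, 0.0022]
tool_rot: [-3.139, -0.139, -0.003]
ft_force: [0.3, -0.9, 5.5]
finger_gap: 0.0574
gripper_force: 33.5
```

Request:
{"method": "step_arm", "body": {
  "series": [
    [0, 0, -0.08, 0, 0, 0],
    [0, 0, -0.16, 0, 0, 0],
    [0, 0, -0.25, 0, 0, 0],
    [0, 0, -0.3, 0, 0, 0],
    [0, 0, -0.3, 0, 0, 0]
  ]
}}

```text
t: 4.05
tcp_pos: [0.6071, 0.0703, 0.1558]
tool_rot: [-3.138, -0.139, -0.014]
ft_force: [0.2, 1.1, -0.8]
finger_gap: 0.0575
gripper_force: 33.0
```

```bash
python3 -c "
from h import *
s=state();print(s['tcp_pos'],s['tool_rot'],s['ft_force'],s['finger_gap']);go(.5191,-.3752,.13,.2)"
```

```text
[0.60705472 0.07025633 0.15581916] [-3.13846425 -0.13905345 -0.01375626] [ 0.22865965  1.06583576 -0.80686329] 0.0574510851739836
shift [-0.2545  0.8718  0.0497] turn [-0.     -0.0028  0.0271] rows 10
```

Request:
{"method": "step_arm", "body": {
  "series": [
    [-0.254, 0.872, 0.05, 0, 0, 0.027],
    [-0.254, 0.872, 0.05, 0, 0, 0.027],
    [-0.254, 0.872, 0.05, 0, 0, 0.027],
    [-0.254, 0.872, 0.05, 0, 0, 0.027],
    [-0.254, 0.872, 0.05, 0, 0, 0.027],
    [-0.254, 0.872, 0.05, 0, 0, 0.027],
    [-0.254, 0.872, 0.05, 0, 0, 0.027],
    [-0.254, 0.872, 0.05, 0, 0, 0.027],
    [-0.254, 0.872, 0.05, 0, 0, 0.027],
    [-0.254, 0.872, 0.05, 0, 0, 0.027]
  ]
}}

```text
t: 5.05
tcp_pos: [0.514, -0.3813, 0.1241]
tool_rot: [3.14, -0.002, -0.003]
ft_force: [1.0, 0.1, -1.2]
finger_gap: 0.0575
gripper_force: 33.0
```

Request:
{"method": "step_arm", "body": {
  "series": [
    [0, 0, 0, 0, 0, 0],
    [0, 0, 0, 0, 0, 0],
    [0, 0, 0, 0, 0, 0],
    [0, 0, 0, 0, 0, 0]
  ]
}}

```text
t: 5.45
tcp_pos: [0.5165, -0.3737, 0.1262]
tool_rot: [-3.141, -0.009, 0.001]
ft_force: [-0.1, -0.1, -0.3]
finger_gap: 0.0579
gripper_force: 33.1
```

```bash
cat >> h.py <<'E'
def now(*t):
    s=state();print(s['tcp_pos'].round(4),R.from_rotvec(s["tool_rot"]).apply([1,0,0]).round(4),s['ft_force'].round(1));go(*t,s)
E
python3 -c "
from h import *
now(.5191,-.3752,.09,.2)
p,d=snapshot('side');cv2.imwrite('pics/b.png',p[150:384,150:512].repeat(2,0).repeat(2,1));np.save('pics/b.npy',d)
p,d=snapshot('top');cv2.imwrite('pics/b2.png',p[150:300,300:500].repeat(3,0).repeat(3,1))"
```

```text
[ 0.5165 -0.3737  0.1262] [ 1.0e+00  5.7e-03 -4.0e-04] [-0.1 -0.1 -0.3]
shift [0.0052 0.0031 0.0725] turn [-0.0002  0.0001  0.0007] rows 1
```

View pics/b.png

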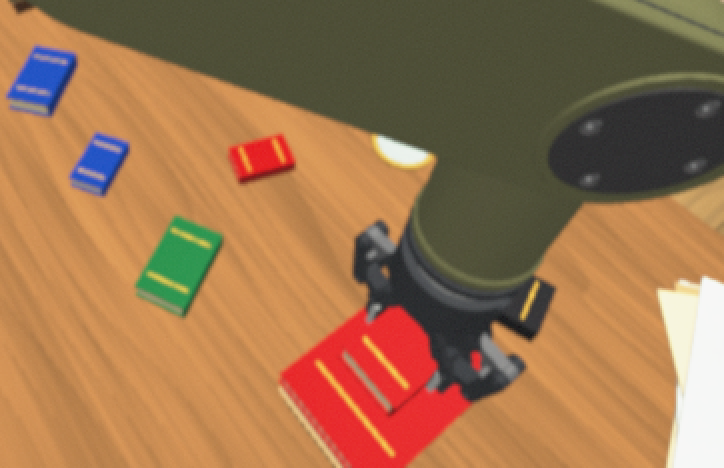

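The side view shows the red book held level over the red pile, its near edge at about (370,380) in the crop.

Request:
{"method": "step_arm", "body": {
  "series": [
    [0.005, 0.003, 0.03, 0, 0, 0],
    [0.005, 0.003, 0.06, 0, 0, 0],
    [0.005, 0.003, 0.072, 0, 0, 0],
    [0.005, 0.003, 0.072, 0, 0, 0],
    [0.005, 0.003, 0.072, 0, 0, 0],
    [0.005, 0.003, 0.072, 0, 0, 0]
  ]
}}

```text
t: 6.15
tcp_pos: [0.5191, -0.3773, 0.0908]
tool_rot: [3.141, 0.006, 0.001]
ft_force: [1.2, 0.0, 0.6]
finger_gap: 0.0573
gripper_force: 33.0
```

```bash
python3 -c "
from h import *
now(.5191,-.3752,.078,.2)"
```

```text
[ 0.5191 -0.3773  0.0908] [1.0e+00 3.6e-03 9.0e-04] [1.2 0.  0.6]
shift [-0.0001 -0.0042  0.0256] turn [ 0.0002 -0.0003  0.    ] rows 1
```

Request:
{"method": "step_arm", "body": {
  "series": [
    [0, -0.003, 0.01, 0, 0, 0],
    [0, -0.003, 0.015, 0, 0, 0],
    [0, -0.003, 0.018, 0, 0, 0],
    [0, -0.003, 0.02, 0, 0, 0],
    [0, -0.003, 0.022, 0, 0, 0],
    [0, -0.003, 0.022, 0, 0, 0]
  ]
}}

```text
t: 6.75
tcp_pos: [0.5186, -0.3754, 0.0792]
tool_rot: [-3.141, -0.006, 0.0]
ft_force: [-0.3, 0.1, -0.8]
finger_gap: 0.057
gripper_force: 33.0
```

Request:
{"method": "step_arm", "body": {
  "series": [
    [0, 0, 0.001, 0, 0, 0],
    [0, 0, 0.002, 0, 0, 0],
    [0, 0, 0.002, 0, 0, 0]
  ]
}}

```text
t: 7.05
tcp_pos: [0.5187, -0.3754, 0.0783]
tool_rot: [3.142, 0.006, 0.0]
ft_force: [-0.7, -0.0, -0.7]
finger_gap: 0.0573
gripper_force: 33.0
```

Request:
{"method": "step_arm", "body": {
  "series": [
    [0, 0, 0.001, 0, 0, 0],
    [0, 0, 0.002, 0, 0, 0],
    [0, 0, 0.002, 0, 0, 0]
  ]
}}

```text
t: 7.35
tcp_pos: [0.5187, -0.3755, 0.0782]
tool_rot: [3.141, 0.006, 0.001]
ft_force: [-1.7, 0.3, 5.0]
finger_gap: 0.0572
gripper_force: 33.6
```

Contact at 5 N. Now release.

Request:
{"method": "step_arm", "body": {
  "series": [
    [0, 0, 0, 0, 0, 0],
    [0, 0, 0, 0, 0, 0],
    [0, 0, 0, 0, 0, 0],
    [0, 0, 0, 0, 0, 0],
    [0, 0, 0, 0, 0, 0]
  ],
  "grip": 1
}}

```text
t: 7.85
tcp_pos: [0.5187, -0.3754, 0.0771]
tool_rot: [-3.141, -0.006, 0.0]
ft_force: [0.4, 0.0, 0.4]
finger_gap: 0.0857
gripper_force: 0.0
```

Request:
{"method": "step_arm", "body": {
  "series": [
    [0, 0, -0.03, 0, 0, 0],
    [0, 0, -0.1, 0, 0, 0],
    [0, 0, -0.16, 0, 0, 0],
    [0, 0, -0.16, 0, 0, 0]
  ]
}}

```text
t: 8.25
tcp_pos: [0.5214, -0.3776, 0.1622]
tool_rot: [3.135, 0.006, 0.011]
ft_force: [0.9, -1.0, -0.1]
finger_gap: 0.0854
gripper_force: 0.0
```

```bash
python3 -c "
from h import *
now(.5945,-.1002,.12,-18.4)"
```

```text
[ 0.5214 -0.3776  0.1622] [1.     0.0037 0.0073] [ 0.9 -1.  -0.1]
shift [ 0.1477 -0.5548  0.0822] turn [ 0.0015 -0.0026  0.1034] rows 6
```

Request:
{"method": "step_arm", "body": {
  "series": [
    [0.148, -0.555, 0.08, 0, 0, 0.103],
    [0.148, -0.555, 0.08, 0, 0, 0.103],
    [0.148, -0.555, 0.08, 0, 0, 0.103],
    [0.148, -0.555, 0.08, 0, 0, 0.103],
    [0.148, -0.555, 0.08, 0, 0, 0.103],
    [0.148, -0.555, 0.08, 0, 0, 0.103],
    [0.148, -0.555, 0.08, 0, 0, 0.103],
    [0.148, -0.555, 0.08, 0, 0, 0.103],
    [0.148, -0.555, 0.08, 0, 0, 0.103],
    [0.148, -0.555, 0.08, 0, 0, 0.103]
  ]
}}

```text
t: 9.25
tcp_pos: [0.5915, -0.0991, 0.1173]
tool_rot: [3.101, -0.503, 0.0]
ft_force: [-0.4, -0.4, -0.5]
finger_gap: 0.0853
gripper_force: 0.0
```

```bash
python3 -c "
from h import *
now(.5945,-.1002,.05,-18.4)
S=dict(rl=(.519,-.375,.100,.07),rp=(.519,-.375,.076,.13))
np.set_printoptions(suppress=True,precision=4)
for n in('top','side'):
    p,d=snapshot(n);cv2.imwrite('pics/c%s.png'%n,p);np.save('pics/c%s.npy'%n,d);print(refine(n,p,d,S))"
```

```text
[ 0.5915 -0.0991  0.1173] [ 9.487e-01 -3.162e-01  2.000e-04] [-0.4 -0.4 -0.5]
shift [6.400e-03 1.000e-04 1.346e-01] turn [ 0.0001 -0.0001 -0.0002] rows 2
{'rl': array([ 0.5172, -0.377 ,  0.1001, -0.1731, 90.4153, 59.4763]), 'rp': array([  0.5176,  -0.3758,   0.0761,   0.3566, 161.8899, 116.9133])}
{'rl': array([ 0.5202, -0.3748,  0.1003, -0.3634, 93.1127, 58.1871]), 'rp': array([  0.5221,  -0.3727,   0.0763,  -3.9988, 165.744 , 115.0402])}
```

View pics/ctop.png

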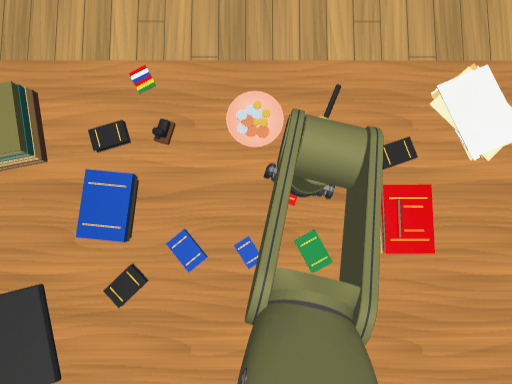

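red_large lies centred on the red pile (about (413,219)), within about 1.5 mm. Next is red_small.

Request:
{"method": "step_arm", "body": {
  "series": [
    [0.006, 0, 0.08, 0, 0, 0],
    [0.006, 0, 0.134, 0, 0, 0],
    [0.006, 0, 0.134, 0, 0, 0],
    [0.006, 0, 0.134, 0, 0, 0],
    [0.006, 0, 0.134, 0, 0, 0]
  ]
}}

```text
t: 9.85
tcp_pos: [0.5958, -0.0994, 0.0518]
tool_rot: [3.101, -0.501, 0.004]
ft_force: [0.3, -0.3, 0.5]
finger_gap: 0.0855
gripper_force: 0.0
```

```bash
python3 -c "
from h import *
now(.5945,-.1002,.002,-18.4)"
```

```text
[ 0.5958 -0.0994  0.0518] [ 0.949  -0.3152  0.0027] [ 0.3 -0.3  0.5]
shift [-0.0022  0.0024  0.0996] turn [-0.0001 -0.0009  0.0002] rows 1
```

Request:
{"method": "step_arm", "body": {
  "series": [
    [-0.002, 0.002, 0.04, 0, 0, 0],
    [-0.002, 0.002, 0.07, 0, 0, 0],
    [-0.002, 0.002, 0.09, 0, 0, 0],
    [-0.002, 0.002, 0.098, 0, 0, 0],
    [-0.002, 0.002, 0.098, 0, 0, 0],
    [-0.002, 0.002, 0.098, 0, 0, 0]
  ]
}}

```text
t: 10.45
tcp_pos: [0.594, -0.0994, 0.0021]
tool_rot: [3.101, -0.5, 0.002]
ft_force: [-0.3, -0.0, -0.1]
finger_gap: 0.0852
gripper_force: 0.0
```

Request:
{"method": "step_arm", "body": {
  "series": [
    [0, 0, 0, 0, 0, 0],
    [0, 0, 0, 0, 0, 0],
    [0, 0, 0, 0, 0, 0],
    [0, 0, 0, 0, 0, 0],
    [0, 0, 0, 0, 0, 0],
    [0, 0, 0, 0, 0, 0],
    [0, 0, 0, 0, 0, 0]
  ],
  "grip": -1
}}

```text
t: 11.15
tcp_pos: [0.5937, -0.0994, 0.0019]
tool_rot: [3.101, -0.5, 0.002]
ft_force: [-1.2, 0.1, 5.6]
finger_gap: 0.0429
gripper_force: 32.0
```

Request:
{"method": "step_arm", "body": {
  "series": [
    [0, 0, -0.08, 0, 0, 0],
    [0, 0, -0.16, 0, 0, 0],
    [0, 0, -0.25, 0, 0, 0],
    [0, 0, -0.32, 0, 0, 0],
    [0, 0, -0.32, 0, 0, 0],
    [0, 0, -0.32, 0, 0, 0]
  ]
}}

```text
t: 11.75
tcp_pos: [0.5934, -0.0993, 0.1618]
tool_rot: [3.101, -0.5, 0.002]
ft_force: [-0.1, 0.7, -1.7]
finger_gap: 0.0432
gripper_force: 31.4
```

```bash
python3 -c "
from h import *
now(.5187,-.3759,.135,0)"
```

```text
[ 0.5934 -0.0993  0.1618] [ 0.9493 -0.3145  0.0014] [-0.1  0.7 -1.7]
shift [0.0321 0.5721 0.0537] turn [ 0.     -0.0005 -0.1018] rows 6
```

Request:
{"method": "step_arm", "body": {
  "series": [
    [0.032, 0.572, 0.054, 0, 0, -0.102],
    [0.032, 0.572, 0.054, 0, 0, -0.102],
    [0.032, 0.572, 0.054, 0, 0, -0.102],
    [0.032, 0.572, 0.054, 0, 0, -0.102],
    [0.032, 0.572, 0.054, 0, 0, -0.102],
    [0.032, 0.572, 0.054, 0, 0, -0.102],
    [0.032, 0.572, 0.054, 0, 0, -0.102],
    [0.032, 0.572, 0.054, 0, 0, -0.102],
    [0.032, 0.572, 0.054, 0, 0, -0.102],
    [0.032, 0.572, 0.054, 0, 0, -0.102]
  ]
}}

```text
t: 12.75
tcp_pos: [0.5185, -0.3739, 0.1336]
tool_rot: [-3.14, -0.003, 0.002]
ft_force: [-0.3, -0.5, 0.3]
finger_gap: 0.0434
gripper_force: 31.4
```

```bash
python3 -c "
from h import *
now(.5187,-.3759,.115,0)"
```

```text
[ 0.5185 -0.3739  0.1336] [ 1.      0.0021 -0.0013] [-0.3 -0.5  0.3]
shift [0.0004 0.0042 0.0371] turn [-0.0005  0.0004  0.0007] rows 1
```

Request:
{"method": "step_arm", "body": {
  "series": [
    [0, 0.003, 0.02, 0, 0, 0],
    [0, 0.003, 0.037, 0, 0, 0],
    [0, 0.003, 0.037, 0, 0, 0],
    [0, 0.003, 0.037, 0, 0, 0],
    [0, 0.003, 0.037, 0, 0, 0],
    [0, 0.003, 0.037, 0, 0, 0]
  ]
}}

```text
t: 13.35
tcp_pos: [0.5187, -0.3775, 0.1161]
tool_rot: [3.141, 0.001, 0.001]
ft_force: [0.5, 0.1, -0.1]
finger_gap: 0.043
gripper_force: 31.4
```

```bash
python3 -c "
from h import *
now(.5187,-.3759,.103,0)"
```

```text
[ 0.5187 -0.3775  0.1161] [1.e+00 4.e-04 6.e-04] [ 0.5  0.1 -0.1]
shift [-0.     -0.0031  0.0263] turn [ 0.0001 -0.0002  0.0001] rows 1
```

Request:
{"method": "step_arm", "body": {
  "series": [
    [0, -0.003, 0.01, 0, 0, 0],
    [0, -0.003, 0.016, 0, 0, 0],
    [0, -0.003, 0.02, 0, 0, 0],
    [0, -0.003, 0.022, 0, 0, 0],
    [0, -0.003, 0.024, 0, 0, 0],
    [0, -0.003, 0.024, 0, 0, 0]
  ]
}}

```text
t: 13.95
tcp_pos: [0.5184, -0.3758, 0.1036]
tool_rot: [-3.141, -0.001, 0.0]
ft_force: [0.5, 0.1, 0.2]
finger_gap: 0.0432
gripper_force: 31.4
```

Request:
{"method": "step_arm", "body": {
  "series": [
    [0, 0, 0.001, 0, 0, 0],
    [0, 0, 0.002, 0, 0, 0],
    [0, 0, 0.002, 0, 0, 0]
  ]
}}

```text
t: 14.25
tcp_pos: [0.5185, -0.3758, 0.1028]
tool_rot: [3.142, 0.001, 0.0]
ft_force: [0.6, 0.2, -0.9]
finger_gap: 0.0433
gripper_force: 31.4
```

Request:
{"method": "step_arm", "body": {
  "series": [
    [0, 0, 0.001, 0, 0, 0],
    [0, 0, 0.002, 0, 0, 0],
    [0, 0, 0.002, 0, 0, 0]
  ]
}}

```text
t: 14.55
tcp_pos: [0.5185, -0.3758, 0.1018]
tool_rot: [3.142, 0.001, 0.0]
ft_force: [-1.1, -0.5, 0.3]
finger_gap: 0.0435
gripper_force: 31.4
```

Request:
{"method": "step_arm", "body": {
  "series": [
    [0, 0, 0.001, 0, 0, 0],
    [0, 0, 0.001, 0, 0, 0],
    [0, 0, 0.001, 0, 0, 0]
  ]
}}

```text
t: 14.85
tcp_pos: [0.5185, -0.3758, 0.1018]
tool_rot: [3.141, 0.001, 0.001]
ft_force: [-0.1, 0.8, 4.7]
finger_gap: 0.0434
gripper_force: 31.9
```

Request:
{"method": "step_arm", "body": {
  "series": [
    [0, 0, 0.001, 0, 0, 0],
    [0, 0, 0.001, 0, 0, 0],
    [0, 0, 0.001, 0, 0, 0]
  ]
}}

```text
t: 15.15
tcp_pos: [0.5185, -0.3758, 0.1018]
tool_rot: [3.141, 0.001, 0.001]
ft_force: [-2.1, 1.5, 6.5]
finger_gap: 0.0431
gripper_force: 32.3
```

In contact. Release, lift and go towards blue_large.

Request:
{"method": "step_arm", "body": {
  "series": [
    [0, 0, 0, 0, 0, 0],
    [0, 0, 0, 0, 0, 0],
    [0, 0, 0, 0, 0, 0],
    [0, 0, 0, 0, 0, 0],
    [0, 0, 0, 0, 0, 0]
  ],
  "grip": 1
}}

```text
t: 15.65
tcp_pos: [0.5185, -0.3757, 0.1005]
tool_rot: [-3.141, -0.001, 0.0]
ft_force: [0.4, -0.4, -0.3]
finger_gap: 0.0855
gripper_force: 0.0
```

Request:
{"method": "step_arm", "body": {
  "series": [
    [0, 0, -0.03, 0, 0, 0],
    [0, 0, -0.1, 0, 0, 0],
    [0, 0, -0.16, 0, 0, 0],
    [0, 0, -0.16, 0, 0, 0],
    [0, 0, -0.16, 0, 0, 0]
  ]
}}

```text
t: 16.15
tcp_pos: [0.5188, -0.3761, 0.1816]
tool_rot: [3.14, 0.001, 0.002]
ft_force: [-0.0, -0.5, -0.2]
finger_gap: 0.0853
gripper_force: 0.0
```

```bash
python3 -c "
from h import *
now(.4405,.162,.15,39.5)"
```

```text
[ 0.5188 -0.3761  0.1816] [1.0e+00 5.0e-04 1.5e-03] [-0.  -0.5 -0.2]
shift [-0.1562 -1.0763  0.0617] turn [ 0.0006 -0.0003 -0.2193] rows 11
```

Request:
{"method": "step_arm", "body": {
  "series": [
    [-0.14, -0.969, 0.03, 0, 0, -0.219],
    [-0.14, -0.969, 0.03, 0, 0, -0.219],
    [-0.14, -0.969, 0.03, 0, 0, -0.219],
    [-0.14, -0.969, 0.03, 0, 0, -0.219],
    [-0.14, -0.969, 0.03, 0, 0, -0.219],
    [-0.14, -0.969, 0.03, 0, 0, -0.219],
    [-0.14, -0.969, 0.03, 0, 0, -0.219],
    [-0.14, -0.969, 0.03, 0, 0, -0.219],
    [-0.14, -0.969, 0.03, 0, 0, -0.219],
    [-0.14, -0.969, 0.03, 0, 0, -0.219]
  ]
}}

```text
t: 17.15
tcp_pos: [0.446, 0.1109, 0.1643]
tool_rot: [-2.956, -1.061, 0.005]
ft_force: [0.5, -0.1, -0.1]
finger_gap: 0.0854
gripper_force: 0.0
```

```bash
python3 -c "
from h import *
now(.4405,.162,.1,39.5)
S=dict(rs=(.519,-.375,.118,.055),rl=(.519,-.375,.100,.07),rp=(.519,-.375,.076,.13))
np.set_printoptions(suppress=True,precision=4)
for n in('top','side'):
    p,d=snapshot(n);cv2.imwrite('pics/d%s.png'%n,p);print(refine(n,p,d,S))"
```

```text
[0.446  0.1109 0.1643] [ 0.7717  0.6359 -0.0025] [ 0.5 -0.1 -0.1]
shift [ 0.0569 -0.0856  0.1287] turn [-0.0007  0.0008 -0.0001] rows 2
{'rs': array([ 0.5174, -0.3776,  0.1183,  0.7515, 68.2442, 45.8885]), 'rl': array([ 0.5174, -0.3768,  0.1002, -1.093 , 90.4703, 59.7831]), 'rp': array([  0.5174,  -0.376 ,   0.0762,   0.5187, 162.3924, 117.4243])}
{'rs': array([ 0.5215, -0.3753,  0.1183,  0.276 , 70.7061, 44.1662]), 'rl': array([ 0.5203, -0.3748,  0.1004, -0.056 , 93.6009, 58.2408]), 'rp': array([  0.522 ,  -0.3727,   0.0763,  -4.0347, 165.9969, 115.1955])}
```

View pics/dside.png

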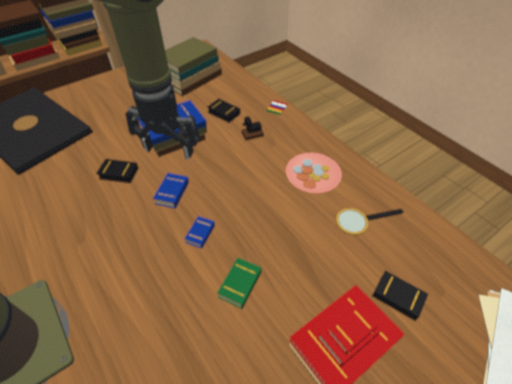

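The red stack sits centred and square at about (345,335). Now blue_large.

Request:
{"method": "step_arm", "body": {
  "series": [
    [0.057, -0.086, 0.128, 0, 0, 0],
    [0.057, -0.086, 0.128, 0, 0, 0],
    [0.057, -0.086, 0.128, 0, 0, 0],
    [0.057, -0.086, 0.128, 0, 0, 0],
    [0.057, -0.086, 0.128, 0, 0, 0],
    [0.057, -0.086, 0.128, 0, 0, 0]
  ]
}}

```text
t: 17.85
tcp_pos: [0.444, 0.1591, 0.1028]
tool_rot: [2.958, 1.058, 0.003]
ft_force: [0.1, -0.1, -0.5]
finger_gap: 0.0855
gripper_force: 0.0
```

```bash
python3 -c "
from h import *
now(.4405,.162,.05,39.5)"
```

```text
[0.444  0.1591 0.1028] [0.7731 0.6343 0.0017] [ 0.1 -0.1 -0.5]
shift [-0.002  -0.009   0.1056] turn [ 0.0004 -0.0006 -0.0007] rows 2
```

Request:
{"method": "step_arm", "body": {
  "series": [
    [-0.002, -0.009, 0.06, 0, 0, 0],
    [-0.002, -0.009, 0.105, 0, 0, 0],
    [-0.002, -0.009, 0.105, 0, 0, 0],
    [-0.002, -0.009, 0.105, 0, 0, 0],
    [-0.002, -0.009, 0.105, 0, 0, 0],
    [-0.002, -0.009, 0.105, 0, 0, 0]
  ]
}}

```text
t: 18.45
tcp_pos: [0.4405, 0.163, 0.0506]
tool_rot: [2.957, 1.06, 0.004]
ft_force: [-0.3, -0.6, -0.6]
finger_gap: 0.0853
gripper_force: 0.0
```

```bash
python3 -c "
from h import *
now(.4405,.162,.002,39.5)"
```

```text
[0.4405 0.163  0.0506] [0.7724 0.6351 0.0026] [-0.3 -0.6 -0.6]
shift [-0.0016  0.0013  0.0971] turn [ 0.0004 -0.0008 -0.0004] rows 1
```

Request:
{"method": "step_arm", "body": {
  "series": [
    [-0.001, 0.001, 0.04, 0, 0, 0],
    [-0.001, 0.001, 0.07, 0, 0, 0],
    [-0.001, 0.001, 0.09, 0, 0, 0],
    [-0.001, 0.001, 0.096, 0, 0, 0],
    [-0.001, 0.001, 0.096, 0, 0, 0],
    [-0.001, 0.001, 0.096, 0, 0, 0]
  ]
}}

```text
t: 19.05
tcp_pos: [0.4398, 0.1623, 0.0018]
tool_rot: [2.957, 1.06, 0.001]
ft_force: [-0.2, -0.2, -0.4]
finger_gap: 0.0855
gripper_force: 0.0
```

Request:
{"method": "step_arm", "body": {
  "series": [
    [0, 0, 0, 0, 0, 0],
    [0, 0, 0, 0, 0, 0],
    [0, 0, 0, 0, 0, 0],
    [0, 0, 0, 0, 0, 0],
    [0, 0, 0, 0, 0, 0],
    [0, 0, 0, 0, 0, 0]
  ],
  "grip": -1
}}

```text
t: 19.65
tcp_pos: [0.4397, 0.1622, 0.0019]
tool_rot: [2.957, 1.06, 0.002]
ft_force: [-0.8, -0.3, 6.8]
finger_gap: 0.0574
gripper_force: 32.1
```

Request:
{"method": "step_arm", "body": {
  "series": [
    [0, 0, -0.08, 0, 0, 0],
    [0, 0, -0.16, 0, 0, 0],
    [0, 0, -0.25, 0, 0, 0],
    [0, 0, -0.3, 0, 0, 0],
    [0, 0, -0.3, 0, 0, 0],
    [0, 0, -0.3, 0, 0, 0]
  ]
}}

```text
t: 20.25
tcp_pos: [0.439, 0.1621, 0.1513]
tool_rot: [2.957, 1.06, 0.001]
ft_force: [-0.3, 0.5, -1.1]
finger_gap: 0.0576
gripper_force: 34.1
```

```bash
python3 -c "
from h import *
now(.5505,.350,.12,-5.9)"
```

```text
[0.439  0.1621 0.1513] [7.722e-01 6.354e-01 7.000e-04] [-0.3  0.5 -1.1]
shift [ 0.411  -0.1486  0.0629] turn [ 0.000e+00 -2.000e-04  2.519e-01] rows 6
```

Request:
{"method": "step_arm", "body": {
  "series": [
    [0.411, -0.149, 0.063, 0, 0, 0.252],
    [0.411, -0.149, 0.063, 0, 0, 0.252],
    [0.411, -0.149, 0.063, 0, 0, 0.252],
    [0.411, -0.149, 0.063, 0, 0, 0.252],
    [0.411, -0.149, 0.063, 0, 0, 0.252],
    [0.411, -0.149, 0.063, 0, 0, 0.252],
    [0.411, -0.149, 0.063, 0, 0, 0.252],
    [0.411, -0.149, 0.063, 0, 0, 0.252],
    [0.411, -0.149, 0.063, 0, 0, 0.252],
    [0.411, -0.149, 0.063, 0, 0, 0.252]
  ]
}}

```text
t: 21.25
tcp_pos: [0.5502, 0.3495, 0.1196]
tool_rot: [3.137, -0.162, -0.001]
ft_force: [-0.2, 0.2, -1.7]
finger_gap: 0.0575
gripper_force: 34.0
```

```bash
python3 -c "
from h import *
now(.5505,.350,.09,-5.9)"
```

```text
[0.5502 0.3495 0.1196] [ 9.947e-01 -1.032e-01 -6.000e-04] [-0.2  0.2 -1.7]
shift [ 0.0005 -0.0011  0.0592] turn [ 0.0001  0.0002 -0.0001] rows 1
```

Request:
{"method": "step_arm", "body": {
  "series": [
    [0, -0.001, 0.03, 0, 0, 0],
    [0, -0.001, 0.059, 0, 0, 0],
    [0, -0.001, 0.059, 0, 0, 0],
    [0, -0.001, 0.059, 0, 0, 0],
    [0, -0.001, 0.059, 0, 0, 0]
  ]
}}

```text
t: 21.75
tcp_pos: [0.551, 0.3508, 0.0908]
tool_rot: [-3.137, 0.162, -0.001]
ft_force: [0.0, 0.1, -1.6]
finger_gap: 0.0575
gripper_force: 34.0
```

```bash
python3 -c "
from h import *
now(.5505,.350,.079,-5.9)"
```

```text
[0.551  0.3508 0.0908] [ 9.947e-01 -1.031e-01  7.000e-04] [ 0.   0.1 -1.6]
shift [-0.0009  0.0017  0.0235] turn [-0.0001 -0.0002 -0.0001] rows 1
```

Request:
{"method": "step_arm", "body": {
  "series": [
    [-0.001, 0.001, 0.01, 0, 0, 0],
    [-0.001, 0.001, 0.016, 0, 0, 0],
    [-0.001, 0.001, 0.02, 0, 0, 0],
    [-0.001, 0.001, 0.022, 0, 0, 0],
    [-0.001, 0.001, 0.022, 0, 0, 0]
  ]
}}

```text
t: 22.25
tcp_pos: [0.55, 0.3502, 0.0791]
tool_rot: [3.137, -0.162, -0.001]
ft_force: [-0.9, 0.4, -0.9]
finger_gap: 0.0572
gripper_force: 34.0
```

Request:
{"method": "step_arm", "body": {
  "series": [
    [0, 0, 0.001, 0, 0, 0],
    [0, 0, 0.002, 0, 0, 0],
    [0, 0, 0.002, 0, 0, 0]
  ]
}}

```text
t: 22.55
tcp_pos: [0.5501, 0.3503, 0.0783]
tool_rot: [-3.137, 0.162, -0.0]
ft_force: [-0.3, -0.1, -1.4]
finger_gap: 0.0574
gripper_force: 34.0
```

Request:
{"method": "step_arm", "body": {
  "series": [
    [0, 0, 0.001, 0, 0, 0],
    [0, 0, 0.002, 0, 0, 0],
    [0, 0, 0.002, 0, 0, 0]
  ]
}}

```text
t: 22.85
tcp_pos: [0.5501, 0.3503, 0.0775]
tool_rot: [-3.137, 0.162, -0.0]
ft_force: [-0.0, -0.5, 0.2]
finger_gap: 0.0567
gripper_force: 34.1
```

Request:
{"method": "step_arm", "body": {
  "series": [
    [0, 0, 0.001, 0, 0, 0],
    [0, 0, 0.001, 0, 0, 0],
    [0, 0, 0.001, 0, 0, 0]
  ]
}}

```text
t: 23.15
tcp_pos: [0.5502, 0.3503, 0.0775]
tool_rot: [-3.137, 0.162, -0.001]
ft_force: [-1.8, -0.3, 4.9]
finger_gap: 0.0571
gripper_force: 34.8
```

Request:
{"method": "step_arm", "body": {
  "series": [
    [0, 0, 0, 0, 0, 0],
    [0, 0, 0, 0, 0, 0],
    [0, 0, 0, 0, 0, 0],
    [0, 0, 0, 0, 0, 0],
    [0, 0, 0, 0, 0, 0]
  ],
  "grip": 1
}}

```text
t: 23.65
tcp_pos: [0.5501, 0.3503, 0.0766]
tool_rot: [3.137, -0.162, -0.0]
ft_force: [0.4, -0.3, 0.5]
finger_gap: 0.0854
gripper_force: 0.0
```

Request:
{"method": "step_arm", "body": {
  "series": [
    [0, 0, -0.03, 0, 0, 0],
    [0, 0, -0.1, 0, 0, 0],
    [0, 0, -0.16, 0, 0, 0],
    [0, 0, -0.16, 0, 0, 0],
    [0, 0, -0.16, 0, 0, 0]
  ]
}}

```text
t: 24.15
tcp_pos: [0.5506, 0.3505, 0.1577]
tool_rot: [-3.136, 0.162, -0.003]
ft_force: [-0.5, 0.9, 0.2]
finger_gap: 0.0853
gripper_force: 0.0
```

```bash
python3 -c "
from h import *
now(.4356,.0067,.12,32.2)"
```

```text
[0.5506 0.3505 0.1577] [ 0.9947 -0.103   0.0017] [-0.5  0.9  0.2]
shift [-0.158   0.7078  0.0743] turn [-2.000e-04 -7.000e-04 -2.117e-01] rows 8
```

Request:
{"method": "step_arm", "body": {
  "series": [
    [-0.158, 0.708, 0.07, 0, 0, -0.212],
    [-0.158, 0.708, 0.07, 0, 0, -0.212],
    [-0.158, 0.708, 0.07, 0, 0, -0.212],
    [-0.158, 0.708, 0.07, 0, 0, -0.212],
    [-0.158, 0.708, 0.07, 0, 0, -0.212],
    [-0.158, 0.708, 0.07, 0, 0, -0.212],
    [-0.158, 0.708, 0.07, 0, 0, -0.212],
    [-0.158, 0.708, 0.07, 0, 0, -0.212],
    [-0.158, 0.708, 0.07, 0, 0, -0.212],
    [-0.158, 0.708, 0.07, 0, 0, -0.212]
  ]
}}

```text
t: 25.15
tcp_pos: [0.4345, 0.0063, 0.1211]
tool_rot: [-3.018, -0.87, 0.002]
ft_force: [1.3, 0.2, -0.5]
finger_gap: 0.0852
gripper_force: 0.0
```

```bash
python3 -c "
from h import *
now(.4356,.0067,.05,32.2)
S=dict(bl=(.55,.35,.0997,.07),bp=(.55,.35,.0757,.13),bs=(.437,.0065,.019,.055))
np.set_printoptions(suppress=True,precision=4)
for n in('top','side'):
    p,d=snapshot(n);cv2.imwrite('pics/e%s.png'%n,p);print(refine(n,p,d,S))"
```

```text
[0.4345 0.0063 0.1211] [ 0.8466  0.5322 -0.001 ] [ 1.3  0.2 -0.5]
shift [0.0025 0.0007 0.1421] turn [-0.0004  0.0003 -0.0003] rows 2
{'bl': array([ 0.5497,  0.3483,  0.0995, -5.455 , 91.8364, 59.9916]), 'bp': array([  0.5488,   0.3491,   0.0755,  -6.2161, 165.728 , 116.7524]), 'bs': array([  0.4673,   0.0109,   0.0183, -76.2559,  22.7494,   8.3017])}
{'bp': array([  0.5454,   0.3441,   0.076 , -18.1497, 165.9804, 117.7796]), 'bs': array([ 0.437 ,  0.0078,  0.0184, 32.6383, 72.9422, 45.0958])}
```

View pics/etop.png

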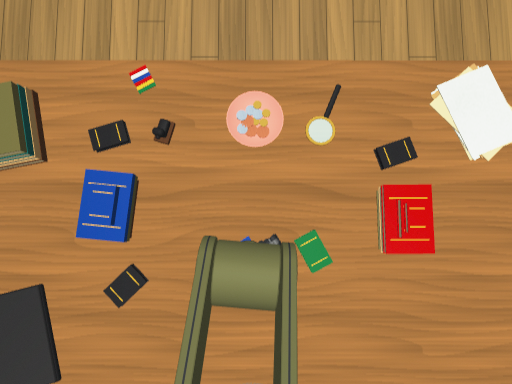

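blue_large lies centred on the blue pile at about (102,205). Last is blue_small.

Request:
{"method": "step_arm", "body": {
  "series": [
    [0.002, 0, 0.08, 0, 0, 0],
    [0.002, 0, 0.142, 0, 0, 0],
    [0.002, 0, 0.142, 0, 0, 0],
    [0.002, 0, 0.142, 0, 0, 0],
    [0.002, 0, 0.142, 0, 0, 0],
    [0.002, 0, 0.142, 0, 0, 0]
  ]
}}

```text
t: 25.85
tcp_pos: [0.4373, 0.007, 0.0521]
tool_rot: [3.017, 0.873, 0.005]
ft_force: [-0.6, -0.9, 0.2]
finger_gap: 0.0852
gripper_force: 0.0
```

```bash
python3 -c "
from h import *
now(.4356,.0067,.002,32.2)"
```

```text
[0.4373 0.007  0.0521] [0.8455 0.534  0.0025] [-0.6 -0.9  0.2]
shift [-0.0035 -0.0014  0.1003] turn [ 0.0006 -0.0008  0.0004] rows 2
```

Request:
{"method": "step_arm", "body": {
  "series": [
    [-0.003, -0.001, 0.04, 0, 0, 0],
    [-0.003, -0.001, 0.07, 0, 0, 0],
    [-0.003, -0.001, 0.09, 0, 0, 0],
    [-0.003, -0.001, 0.099, 0, 0, 0],
    [-0.003, -0.001, 0.099, 0, 0, 0],
    [-0.003, -0.001, 0.099, 0, 0, 0]
  ]
}}

```text
t: 26.45
tcp_pos: [0.4348, 0.0064, 0.0017]
tool_rot: [3.018, 0.872, 0.001]
ft_force: [0.8, 0.2, -0.6]
finger_gap: 0.0853
gripper_force: 0.0
```

Request:
{"method": "step_arm", "body": {
  "series": [
    [0, 0, 0, 0, 0, 0],
    [0, 0, 0, 0, 0, 0],
    [0, 0, 0, 0, 0, 0],
    [0, 0, 0, 0, 0, 0],
    [0, 0, 0, 0, 0, 0],
    [0, 0, 0, 0, 0, 0],
    [0, 0, 0, 0, 0, 0]
  ],
  "grip": -1
}}

```text
t: 27.15
tcp_pos: [0.4346, 0.0064, 0.0018]
tool_rot: [3.018, 0.872, 0.001]
ft_force: [-0.1, -0.3, 5.4]
finger_gap: 0.0433
gripper_force: 30.6
```

Request:
{"method": "step_arm", "body": {
  "series": [
    [0, 0, -0.08, 0, 0, 0],
    [0, 0, -0.16, 0, 0, 0],
    [0, 0, -0.25, 0, 0, 0],
    [0, 0, -0.32, 0, 0, 0],
    [0, 0, -0.32, 0, 0, 0],
    [0, 0, -0.32, 0, 0, 0]
  ]
}}

```text
t: 27.75
tcp_pos: [0.4346, 0.0065, 0.1619]
tool_rot: [3.017, 0.872, 0.003]
ft_force: [-0.4, -0.1, -0.7]
finger_gap: 0.0434
gripper_force: 31.6
```

```bash
python3 -c "
from h import *
now(.5505,.350,.14,-5.8)"
```

```text
[0.4346 0.0065 0.1619] [0.8457 0.5336 0.0017] [-0.4 -0.1 -0.7]
shift [ 0.5626 -0.4575  0.0442] turn [ 2.000e-04 -7.000e-04  2.114e-01] rows 8
```

Request:
{"method": "step_arm", "body": {
  "series": [
    [0.563, -0.457, 0.044, 0, 0, 0.211],
    [0.563, -0.457, 0.044, 0, 0, 0.211],
    [0.563, -0.457, 0.044, 0, 0, 0.211],
    [0.563, -0.457, 0.044, 0, 0, 0.211],
    [0.563, -0.457, 0.044, 0, 0, 0.211],
    [0.563, -0.457, 0.044, 0, 0, 0.211],
    [0.563, -0.457, 0.044, 0, 0, 0.211],
    [0.563, -0.457, 0.044, 0, 0, 0.211],
    [0.563, -0.457, 0.044, 0, 0, 0.211],
    [0.563, -0.457, 0.044, 0, 0, 0.211]
  ]
}}

```text
t: 28.75
tcp_pos: [0.5488, 0.3498, 0.136]
tool_rot: [3.134, -0.154, -0.008]
ft_force: [-0.7, -0.3, -0.9]
finger_gap: 0.043
gripper_force: 31.5
```

```bash
python3 -c "
from h import *
now(.5505,.350,.115,-5.8)"
```

```text
[0.5488 0.3498 0.136 ] [ 0.9952 -0.0982 -0.0047] [-0.7 -0.3 -0.9]
shift [ 0.0035 -0.0009  0.0419] turn [0.0012 0.0015 0.0009] rows 1
```

Request:
{"method": "step_arm", "body": {
  "series": [
    [0.002, 0, 0.02, 0, 0, 0],
    [0.002, 0, 0.041, 0, 0, 0],
    [0.002, 0, 0.041, 0, 0, 0],
    [0.002, 0, 0.041, 0, 0, 0],
    [0.002, 0, 0.041, 0, 0, 0],
    [0.002, 0, 0.041, 0, 0, 0]
  ]
}}

```text
t: 29.35
tcp_pos: [0.5519, 0.3497, 0.1194]
tool_rot: [-3.137, 0.158, -0.002]
ft_force: [-0.1, -0.9, 0.1]
finger_gap: 0.0432
gripper_force: 31.5
```

```bash
python3 -c "
from h import *
now(.5505,.350,.103,-5.8)"
```

```text
[0.5519 0.3497 0.1194] [ 0.995  -0.1003  0.001 ] [-0.1 -0.9  0.1]
shift [-0.0029 -0.0002  0.0329] turn [-0.0002 -0.0003  0.0002] rows 1
```

Request:
{"method": "step_arm", "body": {
  "series": [
    [-0.002, 0, 0.01, 0, 0, 0],
    [-0.002, 0, 0.02, 0, 0, 0],
    [-0.002, 0, 0.027, 0, 0, 0],
    [-0.002, 0, 0.03, 0, 0, 0],
    [-0.002, 0, 0.031, 0, 0, 0],
    [-0.002, 0, 0.031, 0, 0, 0]
  ]
}}

```text
t: 29.95
tcp_pos: [0.5505, 0.3499, 0.1032]
tool_rot: [3.138, -0.157, -0.0]
ft_force: [-0.4, -0.8, -1.4]
finger_gap: 0.0428
gripper_force: 31.5
```

Request:
{"method": "step_arm", "body": {
  "series": [
    [0, 0, 0.001, 0, 0, 0],
    [0, 0, 0.002, 0, 0, 0],
    [0, 0, 0.002, 0, 0, 0]
  ]
}}

```text
t: 30.25
tcp_pos: [0.5506, 0.3499, 0.1023]
tool_rot: [-3.138, 0.157, -0.0]
ft_force: [-0.2, 0.1, -0.1]
finger_gap: 0.0434
gripper_force: 31.5
```

Request:
{"method": "step_arm", "body": {
  "series": [
    [0, 0, 0.001, 0, 0, 0],
    [0, 0, 0.002, 0, 0, 0],
    [0, 0, 0.002, 0, 0, 0]
  ]
}}

```text
t: 30.55
tcp_pos: [0.5506, 0.3499, 0.1013]
tool_rot: [-3.138, 0.157, -0.0]
ft_force: [-0.2, 0.1, -0.8]
finger_gap: 0.0431
gripper_force: 31.5
```

Request:
{"method": "step_arm", "body": {
  "series": [
    [0, 0, 0.001, 0, 0, 0],
    [0, 0, 0.001, 0, 0, 0],
    [0, 0, 0.001, 0, 0, 0]
  ]
}}

```text
t: 30.85
tcp_pos: [0.5505, 0.3499, 0.1013]
tool_rot: [-3.138, 0.157, -0.0]
ft_force: [-1.5, -0.6, 4.8]
finger_gap: 0.0434
gripper_force: 32.1
```

Request:
{"method": "step_arm", "body": {
  "series": [
    [0, 0, 0.001, 0, 0, 0],
    [0, 0, 0.001, 0, 0, 0],
    [0, 0, 0.001, 0, 0, 0]
  ]
}}

```text
t: 31.15
tcp_pos: [0.5506, 0.3499, 0.1013]
tool_rot: [-3.137, 0.157, -0.001]
ft_force: [-2.1, -1.8, 6.3]
finger_gap: 0.0436
gripper_force: 32.4
```

Request:
{"method": "step_arm", "body": {
  "series": [
    [0, 0, 0, 0, 0, 0],
    [0, 0, 0, 0, 0, 0],
    [0, 0, 0, 0, 0, 0],
    [0, 0, 0, 0, 0, 0],
    [0, 0, 0, 0, 0, 0]
  ],
  "grip": 1
}}

```text
t: 31.65
tcp_pos: [0.5505, 0.3499, 0.1]
tool_rot: [3.138, -0.157, -0.0]
ft_force: [-0.3, -0.3, -0.2]
finger_gap: 0.0852
gripper_force: 0.0
```

Request:
{"method": "step_arm", "body": {
  "series": [
    [0, 0, -0.03, 0, 0, 0],
    [0, 0, -0.1, 0, 0, 0],
    [0, 0, -0.16, 0, 0, 0],
    [0, 0, -0.16, 0, 0, 0],
    [0, 0, -0.16, 0, 0, 0]
  ]
}}

```text
t: 32.15
tcp_pos: [0.551, 0.3501, 0.1811]
tool_rot: [-3.137, 0.157, -0.003]
ft_force: [-0.4, -0.2, -0.1]
finger_gap: 0.0852
gripper_force: 0.0
```

Request:
{"method": "step_arm", "body": {
  "series": [
    [-0.1, 0.6, 0, 0, 0, 0],
    [-0.1, 0.6, 0, 0, 0, 0],
    [-0.1, 0.6, 0, 0, 0, 0],
    [-0.1, 0.6, 0, 0, 0, 0],
    [-0.1, 0.6, 0, 0, 0, 0],
    [-0.1, 0.6, 0, 0, 0, 0],
    [-0.1, 0.6, 0, 0, 0, 0],
    [-0.1, 0.6, 0, 0, 0, 0],
    [-0.1, 0.6, 0, 0, 0, 0]
  ]
}}

```text
t: 33.05
tcp_pos: [0.4708, 0.057, 0.1797]
tool_rot: [-3.137, 0.158, 0.002]
ft_force: [0.9, 0.3, -0.8]
finger_gap: 0.0851
gripper_force: 0.0
```

```bash
python3 -c "
from h import *
S=dict(bs=(.55,.35,.1175,.055),bl=(.55,.35,.0997,.07),bp=(.55,.35,.0757,.13),rs=(.519,-.375,.118,.055),rl=(.519,-.375,.100,.07),rp=(.519,-.375,.0762,.13),gr=(.44,-.156,.025,.07))
np.set_printoptions(suppress=True,precision=4)
for n in('top','side'):
    p,d=snapshot(n);cv2.imwrite('pics/f%s.png'%n,p)
    for k,v in refine(n,p,d,S).items():print(k,v)"
```

```text
bs [ 0.5505  0.3476  0.1174 -4.6381 69.8435 45.2247]
bl [ 0.5495  0.348   0.0996 -6.1854 92.0029 59.4541]
bp [  0.5487   0.3496   0.0755  -5.4681 165.2084 117.4484]
rs [ 0.5176 -0.3774  0.1181 -0.6919 68.1591 46.192 ]
rl [ 0.5173 -0.3765  0.1004 -1.2478 91.0916 59.1803]
rp [  0.5175  -0.3761   0.0761   0.2207 161.9674 117.0592]
gr [ 0.4371 -0.1571  0.0243 27.5925 92.1022 58.2088]
bs [ 0.5233  0.3559  0.1184 78.6754 42.6327 11.0241]
bl [ 0.516   0.352   0.1001 86.8469 60.9388 18.7789]
bp [  0.5346   0.3405   0.076  -30.1209 165.6407 120.6185]
rs [ 0.5217 -0.3753  0.1184 -0.1671 70.9233 44.1027]
rl [ 0.5203 -0.3749  0.1004  0.0435 93.5262 58.2275]
rp [  0.5223  -0.3727   0.0763  -3.8767 166.1289 115.1157]
gr [ 0.4407 -0.1554  0.0243 27.9669 93.7628 58.6095]
```

View pics/ftop.png

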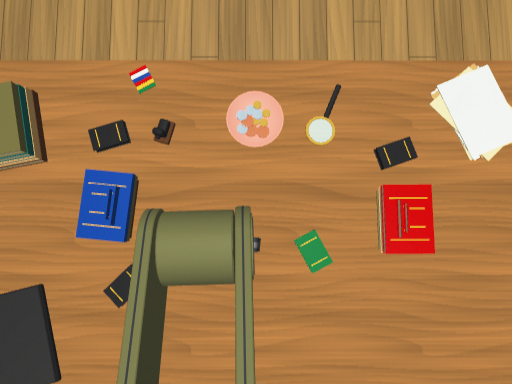

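View pics/fside.png

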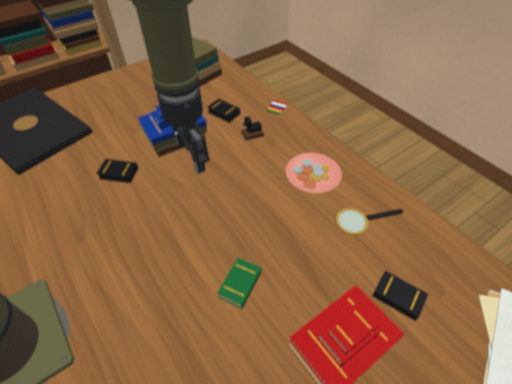

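Both stacks are centred, level and squared, blue at about (103,205) and red at about (408,219) in the top view. Nothing else has moved, so I'm handing in.

```bash
python3 -c "
from rig import *
print(job_done())"
```

```text
the job is handed in; nothing more can be done
None
```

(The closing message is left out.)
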